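# Snap the hold-down clamp onto the card pack

## Robot

A 6-joint arm with a two-finger parallel gripper is mounted at the origin on the work surface; the furniture and walls round the work are solid. World frame = base frame: x ahead of the robot, y to its left, z up, the work surface at z = 0. Lengths are in m, angles in rad, forces in N, time in s.
With the tool pointing down it reaches from about 0.35 to 0.975 m from the base axis. Payload 7.1 kg.
Tool frame: the origin (TCP) lies midway between the tips of the shut fingers; the grasp point (between the pads) lies 19 mm behind it (pinch_z is the distance from the TCP to the grasp point, in m); z points along the fingers, y is the line along which they close (so a half turn about z gives the same grasp; the last joint's range is limited). The gripper opens to 88 mm and grips with 3 to 60 N. Pads are 20 mm wide; open, the fingers measure 115 mm over their backs; the gripper's body (75 mm by 178 mm) begins 61 mm behind the grasp point.
Start: joints at [-1.355, 0.423, 1.63, -0, 1.089, -0.019], TCP at [0.145, -0.608, 0.223] pointing down, gripper open.
Joint ranges: [-3, 3], [-0.9, 2.11], [0.09, 2.58], [-1.31, 4.45], [0.11, 2.69], [-2.54, 2.54]. Speed limits (rad/s): [2.39, 2.39, 3.01, 3.14, 3.14, 3.14].

## Interface

Orientations are given as [roll, pitch, yaw] about the fixed x, y, z axes, in that order (R = Rz(yaw) Ry(pitch) Rx(roll)).
In Python, from workcell import sense, read_camera, calibration, hand_in, pinch_z gives the robot as it stands. The module is installed in compiled form; this text tells all that it offers.
- The arm moves only by the tool carry_out, never from a script. Its argument "targets" is a list of rows, each a list of 5 numbers: the shift along the tool's x, y, z each as a share of 20 cm, from -1 to 1, then the turn about the tool's z as a share of 60 degrees, from -1 to 1, then the closure, from -1 (fully open) to 1 (shut). A call has 1 to 8 rows; each row shifts and turns the commanded pose from where the row before left it, along the tool's axes as they then stand; what a row does not reach is not made up. A row lasts 1/8 s, in which the tool goes at most 62.5 mm and 10.7 degrees, less where a joint would pass 70% of its speed; a pose out of reach is approached as far as the arm can. A call with a number of a shift or a turn outside -1 to 1 is refused whole. A call with a gripper value outside its range is refused whole. The fingers move at their own pace and stop on an object; "grip_force" is the grip in N (left out, the last holds). Time passes only in rows, so rows that do not move let the fingers close. It gives the time, the measured TCP pose, the force, the opening and the grip force at its end, in the units of the state.
- sense(): the state, without advancing time (a new reading comes with each control period).
- read_camera(name): name is "scene" or "top"; returns the picture (420x560x3 uint8, blue, green, red); there is no depth.
- calibration(name): a dict with "mtx" (3x3 intrinsics, pixels), "distortion" ([k1, k2, p1, p2, k3] as OpenCV has them; the pictures are not rectified), "camera_from_world" (4x4, takes a point from world to camera coordinates). Camera axes: x right, y up, looking along -z (the intrinsics and any distortion apply to the point x, -y, -z); pixel columns grow to the right and rows downward; lengths in m; the calibration is good to about 2 mm. A picture is of the moment at which its call begins. calibration takes no time and is no camera call.
- hand_in(): hands the job in; it is judged then, once.
The state is a dict: "t": time; "joint_pos": joint angles; "joint_velocities": joint speeds; "tau": joint torques, N m; "tool_pos": TCP position; "tool_rot": TCP orientation; "force": force on the tool from outside, world axes, zero at the start; "wrist_torque": the same for the moment, N m; "finger_gap": finger opening in m; "gripper_force": force on a finger pad.
Only numpy, scipy, OpenCV 4.12 (cv2) and the standard library are available. Lean on these libraries where they do the work, as an engineer would, in place of code of your own. Each camera call takes 0.05 s, during which the arm holds its last target. There are 200 camera calls.

## Task

Two identical seesaw hold-down clamps stand open on the bench; one has a banded pack of cards lying under its raised rubber foot, the other is empty. Push down the raised end of the loaded clamp's lever past its centre so that it snaps over and grips the pack. Leave the pack where it lies and the empty clamp open.

Things in the scene. Friction and masses are not known exactly. Their poses are not given: they have to be found in the camera images.
- lever_1 (a joint): dark steel seesaw lever of the clamp that holds the card pack. 0 rad = open, pad end raised 0.30 rad above level; 0.30 = level, the centre; about 0.49 = closed, foot on the pack; 0.60 = stop. A spring drives it away from the centre both ways: about 5 N down on the press plate starts it, falling to nothing at the centre; beyond, it snaps shut and presses the pack with about 3 N.
- lever_2 (a joint): lever of the other, empty clamp, identical to the first; it stays open near 0 rad. Each clamp is a light wooden base 190 x 110 x 10 mm, fixed to the bench, with two steel cheeks (tops 98 mm above the bench) that carry the lever on a pivot 85 mm above the bench.
- press_1 (a point): push down here: centre of the top face of the black ribbed press plate, 36 x 44 mm, on the raised end of the loaded clamp's lever, 100 mm from the pivot, above the rubber foot; moves with the lever. x runs along the lever to the pivot, y across, z out of the plate. About 125 mm above the bench when open, 96 mm at the centre, 79 mm when closed on the pack.
- pack_mid (a point): centre of the banded pack of white cards, 56 x 86 x 33 mm, lying loose and flat on the loaded clamp's base under the foot (underside 10 mm, top 43 mm above the bench). Its z axis is up, y along the 86 mm side. It stays where it is.

How it is judged:
At the end, for the whole second after the job is handed in: The loaded clamp's lever has snapped over and rests with its foot on the pack (0.42 to 0.54 rad), the pack lies within 15 mm of where it was, and the empty clamp's lever is still open (below 0.1 rad) (value of joint lever_1 between 0.42 and 0.54 rad and value of joint lever_2 below 0.1 rad and distance of pack_mid from where it was at the start of the episode below 0.015 m); the robot touches nothing.
It fails at once if the empty clamp is pushed over its centre (value of joint lever_2 above 0.3 rad).
It also fails if it takes over 26 s, if anything falls off the work surface, if the arm or the gripper's body presses on something with over 40 N, if the wrist force passes 120 N, or if a joint passes its speed limit or range.

## Working session

There is one attempt and no reset: what is moved stays moved. The work goes in short steps, Python scripts to look and compute and a tool call to move; the robot and the scene stay as the last step left them, time stands still between calls to the robot, and variables do not carry over. Pictures are saved under pics/ and viewed, at most 10 in all, crops included, and the job is handed in when it is done.

Besides the shell and the picture viewer there is one more tool, called after "Emit:" as name([rows], argument=value, ...), one row to a line, values as JSON. carry_out: Moves the arm, as the interface text tells. Shift numbers are shares of 20 cm and turn numbers shares of 60 degrees, none past 1 either way. Its arguments: {"type":"object","properties":{"targets":{"type":"array","items":{"type":"array","items":{"type":"number","minimum":-1,"maximum":1}}},"grip_force":{"type":"number"}},"required":["targets"]}

```bash
mkdir -p pics
cat > h.py <<'E'
import numpy as np, cv2
from workcell import *
def ray(cam,px):
    c=calibration(cam); T=np.array(c["camera_from_world"])
    u=cv2.undistortPoints(np.array([[px]],float),np.array(c["mtx"]),np.array(c["distortion"]))[0,0]
    R=T[:3,:3]; d=R.T@np.array([u[0],-u[1],-1]); return -R.T@T[:3,3], d/np.linalg.norm(d)
def plane(cam,px,z):
    o,d=ray(cam,px); return o+d*(z-o[2])/d[2]
def tri(p1,p2):
    o,d=ray("scene",p1); q,e=ray("top",p2)
    s=np.linalg.lstsq(np.c_[d,-e],q-o,rcond=None)[0]
    a=o+s[0]*d; b=q+s[1]*e; return (a+b)/2,np.linalg.norm(a-b)
E
python3 - <<'E'
from h import *
for n in("scene","top"): cv2.imwrite(f"pics/{n}0.png",read_camera(n))
print(sense())
E
```

```text
{'t': 0.1, 'joint_pos': array([-1.35500555e+00,  4.23773138e-01,  1.63060479e+00,  7.23499149e-07,
        1.08861112e+00, -1.90156306e-02]), 'joint_velocities': array([-0.00077765, -0.00084314, -0.00217054, -0.00053921,  0.00035268,
       -0.00140274]), 'tau': array([ 5.16049658e-04, -5.45615423e+01, -2.74326020e+01,  6.45179255e-02,
        1.87955255e-02, -3.39308895e-05]), 'tool_pos': array([ 0.14531664, -0.60735202,  0.22197745]), 'tool_rot': array([-3.14019653e+00, -2.71921008e-05,  2.34806049e-01]), 'force': array([ 0.09675896, -0.00957999,  0.77425176]), 'wrist_torque': array([ 0.022173  , -0.05566509, -0.01130635]), 'gripper_force': 0.0, 'finger_gap': 0.0875747876249335}
```

View pics/scene0.png

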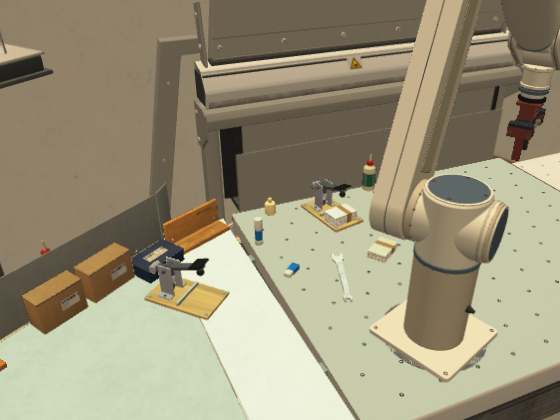

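View pics/top0.png

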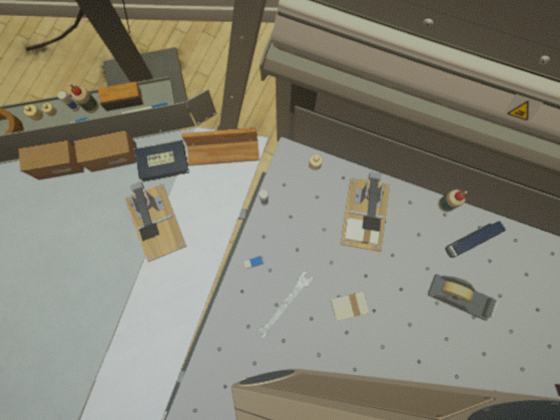

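The scene view shows the loaded clamp at about (335,205), with white cards under its black plate at about (343,188). The empty clamp is at (185,285). In the top view the loaded plate is at about (371,223), and the empty one is at (150,225).

Run:
```python
from h import *
s=cv2.imread("pics/scene0.png")[165:235,295:365]; t=cv2.imread("pics/top0.png")[165:255,330:400]
cv2.imwrite("pics/crop.png",np.hstack([cv2.resize(s,(390,390),interpolation=cv2.INTER_CUBIC),cv2.resize(t[:,:],(390,501),interpolation=cv2.INTER_CUBIC)[:390] if 0 else cv2.resize(t[20:],(390,390),interpolation=cv2.INTER_CUBIC)]))
for n,(r0,r1,c0,c1) in {"scene":(165,235,325,365),"top":(205,240,350,400)}.items():
    g=cv2.imread(f"pics/{n}0.png")[r0:r1,c0:c1].max(2)
    for th in (35,45,60):
        k,l,st,ce=cv2.connectedComponentsWithStats((g<th).astype(np.uint8))
        print(n,th,[(st[i].tolist(),(ce[i]+[c0,r0]).round(1).tolist()) for i in range(1,k) if st[i,4]>15])
```

```text
scene 35 [([9, 19, 16, 6, 54], [341.6, 186.7])]
scene 45 [([8, 19, 17, 7, 62], [341.2, 187.0]), ([15, 27, 5, 5, 18], [341.9, 193.7])]
scene 60 [([0, 19, 26, 13, 118], [339.5, 188.6])]
top 35 []
top 45 []
top 60 []
```

View pics/crop.png

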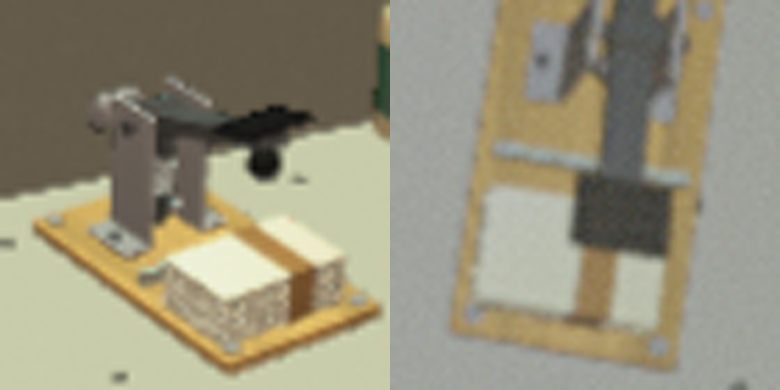

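The crop shows the plate centre at about (343,186.7) in the scene view and (371.3,223.2) in the top view. The cards lie underneath, and the lever runs up the picture towards its pivot.

Run:
```python
from h import *
T=lambda x,y:(330+(x-390)/5.571-.4,185+y/5.571-.4); S=lambda x,y:(295+x/5.571-.4,165+y/5.571-.4)
p,e=tri(S(267,123),T(622,215)); print("press",p.round(4),e)
for z in(.115,.125):print(z,plane("top",T(622,215),z).round(4))
for n,a,b in[("plate far-pivot corners",(572,240),(664,252)),("plate near-pivot",(580,175),(672,186))]:
    A,B=plane("top",T(*a),.125),plane("top",T(*b),.125);print(n,A.round(3),B.round(3),np.linalg.norm(A-B))
A,B=plane("top",T(452,330),.01),plane("top",T(676,368),.01);print("base edge",A.round(3),B.round(3),np.linalg.norm(A-B),"yaw",np.degrees(np.arctan2(*(B-A)[1::-1])))
for a in[(482,305),(657,328)]:print("pack",plane("top",T(*a),.043).round(3))
print("pack top corner scene/top",tri(S(228,300),T(475,305)))
# tool axes; empty clamp, scatter positions
print("empty",plane("top",(150,229),.125).round(3),"bottle",plane("top",(457,199),.05).round(3),"pack2",plane("top",(350,306),.02).round(3))
from scipy.spatial.transform import Rotation as Ro
s=sense();R=Ro.from_euler("xyz",s["tool_rot"]).as_matrix();print(R.round(3),"dTool",R.T@(p-s["tool_pos"]),np.hypot(*p[:2]),np.degrees(np.arctan2(p[1],p[0])))
```

```text
press [ 0.4899 -0.2115  0.1223] 0.002597056510899383
0.115 [ 0.4922 -0.2121  0.115 ]
0.125 [ 0.4904 -0.2101  0.125 ]
plate far-pivot corners [ 0.479 -0.188  0.125] [ 0.474 -0.228  0.125] 0.040592912137575425
plate near-pivot [ 0.508 -0.192  0.125] [ 0.504 -0.233  0.125] 0.04076857580441278
base edge [ 0.453 -0.15   0.01 ] [ 0.436 -0.257  0.01 ] 0.1087669355433252 yaw -98.76262178363785
pack [ 0.461 -0.16   0.043]
pack [ 0.451 -0.242  0.043]
pack top corner scene/top (array([ 0.4608035 , -0.15584041,  0.04445716]), np.float64(0.0006216674378901432))
empty [0.467 0.334 0.125] bottle [ 0.573 -0.452  0.05 ] pack2 [ 0.29 -0.17  0.02]
[[ 0.973  0.233 -0.   ]
 [ 0.233 -0.973  0.001]
 [ 0.    -0.001 -1.   ]] dTool [ 0.42724318 -0.30465184  0.10014431] 0.5336397330544679 -23.352016905762362
```

Two checks hold up:
- **Press point:** it comes out at (0.490, -0.211, 0.122). The expected height is about 0.125.
- **Pack top:** it comes out at 0.044, against an expected 0.043.

The tool's x axis is nearly along the lever already, so I'll shut the fingers and travel above the plate.

Emit:
carry_out([
  [0.1,-0.07,0,0,1],
  [0.2135,-0.153,0,0,1],
  [0.2135,-0.153,0,0,1],
  [0.2135,-0.153,0,0,1],
  [0.2135,-0.153,0,0,1],
  [0.2135,-0.153,0,0,1],
  [0.2135,-0.153,0,0,1],
  [0.2135,-0.153,0,0,1],
])

```text
t: 1.1
tool_pos: [0.4033, -0.309, 0.2226]
tool_rot: [-3.141, -0.0, 0.235]
force: [-0.4, -0.2, -0.3]
finger_gap: 0.0111
gripper_force: 0.0
```

Emit:
carry_out([
  [0.2135,-0.153,0,0,1],
  [0.2135,-0.153,0,0,1],
  [0.1135,-0.083,0,0,1],
  [0,0,0,0,1],
  [0,0,0.15,0,1],
  [0,0,0.15,0,1],
  [0,0,0,0,1],
])

```text
t: 1.98
tool_pos: [0.4871, -0.2104, 0.1609]
tool_rot: [-3.139, 0.004, 0.234]
force: [-0.6, 0.4, 0.5]
finger_gap: 0.0009
gripper_force: 0.0
```

Run:
```python
from h import *
s=sense();print(s["t"],s["tool_pos"],s["tool_rot"],s["finger_gap"],s["force"])
a=read_camera("scene")[150:220,295:365];b=read_camera("top")[185:255,330:400]
cv2.imwrite("pics/c2.png",np.hstack([cv2.resize(i,(390,390),interpolation=cv2.INTER_CUBIC) for i in(a,b)]))
```

```text
1.975 [ 0.48705443 -0.21041289  0.16086632] [-3.1385577   0.00412316  0.23417984] 0.0009165820577155736 [-0.57783003  0.40610419  0.52965131]
```

View pics/c2.png

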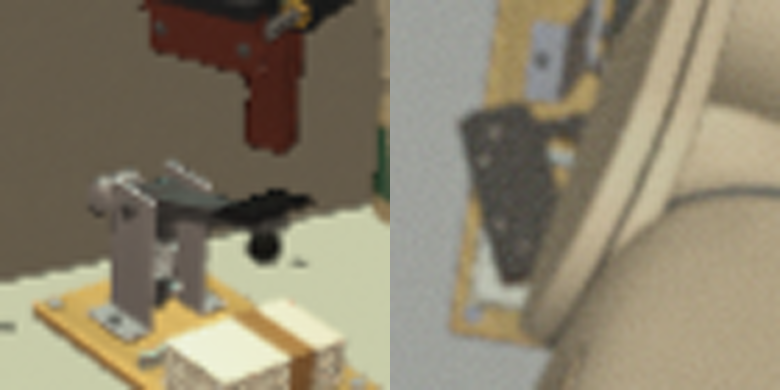

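The scene crop shows the shut fingers directly above the plate, with the tip at about crop (272,150) and the plate at (268,207). I'll press down slowly.

Emit:
carry_out([
  [0,0,0.1,0,1],
  [0,0,0.06,0,1],
  [0,0,0.04,0,1],
  [0,0,0.04,0,1],
  [0,0,0.03,0,1],
  [0,0,0.03,0,1],
])

```text
t: 2.82
tool_pos: [0.4896, -0.2109, 0.1023]
tool_rot: [3.142, -0.0, 0.235]
force: [-0.1, 0.6, 1.7]
finger_gap: 0.0003
gripper_force: 0.6
```

Emit:
carry_out([
  [0,0,0.03,0,1],
  [0,0,0.03,0,1],
  [0,0,0,0,1],
])

```text
t: 3.2
tool_pos: [0.4893, -0.2107, 0.0901]
tool_rot: [-3.141, 0.001, 0.235]
force: [0.2, 0.1, 0.8]
finger_gap: 0.0006
gripper_force: 0.0
```

Emit:
carry_out([
  [0,0,-0.1,0,1],
  [0,0,-0.2,0,1],
  [0,0,-0.2,0,1],
  [0,0,0,0,1],
  [0,0,0,0,1],
])

```text
t: 3.82
tool_pos: [0.4892, -0.2107, 0.1902]
tool_rot: [-3.141, 0.0, 0.235]
force: [0.8, 0.5, 0.1]
finger_gap: 0.0006
gripper_force: 0.0
```

Run:
```python
from h import *
s=sense();print(s["t"],s["tool_pos"],s["force"])
im=read_camera("scene");a=im[150:230,295:375];b=im[240:320,140:220]
cv2.imwrite("pics/c3.png",np.hstack([cv2.resize(i,(390,390),interpolation=cv2.INTER_CUBIC) for i in(a,b)]))
```

```text
3.825 [ 0.48917148 -0.21069836  0.19024907] [0.8307226  0.47058623 0.11935591]
```

View pics/c3.png

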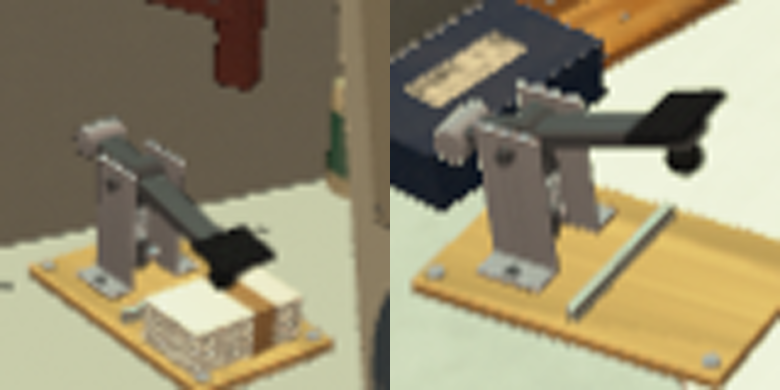

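The loaded lever is down with its foot on the pack, its plate at about crop (235,255). The pack hasn't moved, the empty clamp is still open, and the tool is clear of everything.

```bash
python3 -c "from workcell import *; print(hand_in())"
```

```text
the job is handed in; nothing more can be done
None
```

The loaded clamp snapped shut on the pack, which looks unmoved, and the empty clamp is still open; I handed the job in with the arm clear, but no verdict came back.

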